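# Stamp the form with the self-inking stamp and hold it down

### The arm

A 6-joint arm with a two-finger parallel gripper is mounted at the origin on the work surface. World frame = base frame: x ahead of the robot, y to its left, z up, the work surface at z = 0. Lengths are in m, angles in rad, forces in N, time in s.
With the tool pointing down it reaches from about 0.425 to 0.95 m from the base axis. Payload 3.5 kg.
Tool frame: the origin (TCP) lies between the finger pads; the fingertips stand 19 mm ahead of it and the grasp point (between the pads) is the TCP (ctrl.nose_length is the distance from the TCP to the fingertips, in m); z points along the fingers, y is the line along which they close (so a half turn about z gives the same grasp; the last joint's range is limited). The gripper opens to 85 mm and grips with 20 to 120 N. Pads are 22 mm wide; open, the fingers measure 114 mm over their backs; the gripper's body (76 mm by 85 mm) begins 54 mm behind the grasp point. The pads swing forward as they close: fully open they stand 13 mm farther back than shut.
Start: joints at [1.008, 0.286, 1.577, -0, 1.279, -0.15], TCP at [0.271, 0.618, 0.25] pointing down, gripper open.
Joint ranges: [-2.77, 2.77], [-0.9, 2.22], [0.21, 2.48], [-1.53, 4.67], [0.24, 2.81], [-2.84, 2.84]. Speed limits (rad/s): [2.79, 2.79, 3.14, 3.14, 3.14, 3.14].

### API

Orientations are given as a unit quaternion [x, y, z, w].
In Python, from plant import ctrl gives the robot as it stands.
- The arm moves only by the tool apply_moves, never from a script. Its argument "series" is a list of rows, each a list of 6 numbers: the shift along the world's x, y, z scaled (see below), then the turn, a rotation vector about the world's x, y, z scaled (see below). A call has 1 to 20 rows; each row is the pose to reach, as a shift and turn from the pose commanded when the call began; what a row does not reach only later rows make up. The controller multiplies each number of a shift by 0.8 m and each number of a turn by 45 degrees. A row lasts 1/8 s, in which the tool goes at most 62.5 mm and 10.7 degrees, less where a joint would pass 70% of its speed; a pose out of reach is approached as far as the arm can. A call with a number of a shift or a turn outside -1 to 1 is refused whole. A call with a gripper value outside its range is refused whole. "jaw" is the opening, from 0 (shut) to 1 (fully open), set as the call begins (left out, the last holds). The fingers move at their own pace and stop on an object; "squeeze" is the grip in N (left out, the last holds). Time passes only in rows, so rows that repeat a pose let the fingers close. It gives the time, the measured TCP pose, the force, the opening and the grip force at its end, in the units of the state.
- ctrl.get_state(): the state, without advancing time (a new reading comes with each control period).
- ctrl.read_camera(name): name is "scene" or "side" or "wrist"; returns the picture (384x512x3 uint8, red, green, blue); there is no depth.
- ctrl.get_calibration(name): a dict with "fx", "fy", "cx", "cy" (pixels), "xyz" and "orientation" of the camera in the world; the wrist camera has in their place "hand_eye" (4x4, takes a point from camera to tool coordinates, whose origin is the TCP and whose axes are the flange's). Camera axes: x right, y up, looking along -z (the intrinsics and any distortion apply to the point x, -y, -z); pixel columns grow to the right and rows downward; lengths in m; the calibration is good to about 2 mm. A picture is of the moment at which its call begins: read the wrist's pose just before it. get_calibration takes no time and is no camera call.
- ctrl.sign_off(): hands the job in; it is judged then, once.
Trained networks look in the newest picture that a camera, given by its name, has taken for a name from the list of things; names that differ only in an ending like _2 or _b are one class to them, and where a whole thing is asked for, a point or a joint stands for the part that bears it (a point fixed in the world has none). Each returns a list of dicts, best first, with "p" (0 to 1); they miss things now and then, are a little off and sometimes report something else, mostly with a low value. They report only what shows in the picture. A call takes as long as a camera call. They do not tell look-alikes from the thing itself.
- ctrl.boxes_of(thing, camera): "xy" ([column, row] as shares, 0 to 1, of the picture: columns of its width, rows of its height, amid what is visible of it).
- ctrl.silhouettes(thing, camera): "pixels" (384x512 bool, what is visible of it) and "xy" ([column, row] as shares, 0 to 1, of the picture: columns of its width, rows of its height, amid what is visible of it).
The state is a dict: "time": time; "qpos": joint angles; "dq": joint speeds; "joint_efforts": joint torques, N m; "eef_pos": TCP position; "tcp_rot": TCP orientation; "contact_force": force on the tool from outside, world axes, zero at the start; "wrist_torque": the same for the moment, N m; "opening": opening from 0.0 (shut) to 1.0 (fully open); "finger_force": force on a finger pad.
Only numpy, scipy, OpenCV 4.12 (cv2) and the standard library are available. Lean on these libraries where they do the work, as an engineer would, in place of code of your own. Each camera call takes 0.05 s, during which the arm holds its last target. There are 200 camera calls.

### The job

Stamp the form on the clipboard: pick up the rectangular self-inking stamp and set it down in the empty printed box at the form's lower right, centred and square to the box and the right way up, with its label side towards the bottom edge of the form. Then press its handle all the way down to the stop and finish while still holding it pressed down there, so that the imprint takes. Make no mark anywhere else, do not ram the stamp, and leave the round seal, the stapler and the mug where they are.

Things in the scene. Friction and masses are not known exactly. Their poses are not given: they have to be found in the camera images.
- stamp_center (a point): Centre, half-way up, of the loose self-inking stamp: grey and black plastic, 96 mm high, about 130 g, standing upright. This point is fixed to its foot frame, 48 mm above the underside, on the vertical mid axis. Stamp axes: x from its front (white label) to its back, z up. At the start the front faces the robot within about 35 degrees.
- stamp_front (a point): Point on the stamp's front side (where the handle bears a white label on its upright face), fixed to the foot frame, 18 mm from stamp_center towards the stamp's -x, at the same height.
- stamp_handle (a joint): How far the stamp's handle is pressed down over the foot frame, m: 0 up at rest, 0.024 at the hard stop. The handle is a box-shaped grey shell, 36 mm along x by 62 mm along y, at rest from 34 to 96 mm above the underside; grip it across x, above mid height. Its spring pushes back with 5 N at the start of the stroke, 15 N at the stop, and returns it when let go.
- stamp_box (a point): Centre of the empty printed box on the form, on the paper's surface, 4 mm above the desk. The box is a thin dark outline, 56 mm along x by 82 mm along y, blank inside. Axes as the form's: x to its top edge (where the clip is), y to the reader's left, z up. The bottom edge of the form faces the robot within about 20 degrees.
- clipboard: Fixed brown clipboard, 318 mm along x by 228 mm along y, with a white ruled form on it (paper surface 4 mm above the desk) and a steel spring clip, 20 mm high, at its +x end. Origin under its centre; the printed box's centre lies at x -90 mm, y -52 mm.
- stamp: The same stamp's black open foot frame, 46 mm along x by 72 mm along y and 7 mm high; origin at the centre of its underside, 48 mm below stamp_center, same axes. The handle slides on it, and the rubber die inside flips over to face the paper as the handle goes down. Lifted by the handle, the stamp hangs together.
- seal_center (a point): Centre of the loose round wooden-handled seal, 42 mm across its foot and 86 mm high, standing upright. A bystander: leave it.
- stapler_center (a point): Middle of the loose black and grey desk stapler, 150 mm long, 38 mm wide, 60 mm high. A bystander: leave it.
- mug_center (a point): Centre of the loose glass mug, 82 mm across and 115 mm high, with a handle. A bystander: leave it.
Things that resemble listed ones, but are neither listed nor needed, are in the scene too. Of the things that look like the stamp, take the one that is farthest to the robot's right at the start.

How it is judged:
On the way:
1. the stamp is picked up clear of the desk, its handle not pressed (height (world z) of stamp above 0.015 m and value of joint stamp_handle below 0.006 m), for 0.1 s.
At the end, for the whole second after the job is handed in: The stamp stands flat in the printed box (centre within 8 mm, square within 0.12 rad, tilt under 0.06 rad), label side to the form's bottom edge; the gripper keeps its handle pressed at least 22 of its 24 mm, bearing on the form with over 8 N, at rest (value of joint stamp_handle above 0.022 m and horizontal distance between stamp and stamp_box below 0.008 m and angle between the x axis of stamp and the x axis of stamp_box, either way round below 0.12 rad and x of stamp_front in the frame of stamp_box below -0.005 m and z of stamp in the frame of stamp_box below 0.003 m and angle between stamp's own z axis and vertical below 0.06 rad and contact force between stamp and clipboard above 8 N and contact force between the fingers and stamp above 5 N and linear speed of stamp below 0.02 m/s); the arm keeps its last pose, push and grip.
It fails at once if a mark outside the box, askew or upside down: the handle is pressed more than 18 mm while the stamp is not standing in the box (15 mm off centre, 0.2 rad askew, wrong way round or lifted over 6 mm) (value of joint stamp_handle above 0.018 m and (horizontal distance between stamp and stamp_box above 0.015 m or angle between the x axis of stamp and the x axis of stamp_box, either way round above 0.2 rad or x of stamp_front in the frame of stamp_box above 0.005 m or z of stamp in the frame of stamp_box above 0.006 m)).
It fails at once if the stamp is rammed: more than 80 N on the form (contact force between stamp and clipboard above 80 N).
It fails at once if the round seal is moved by more than 20 mm (distance of seal_center from where it was at the start of the episode above 0.02 m).
It fails at once if the stapler is moved by more than 20 mm (distance of stapler_center from where it was at the start of the episode above 0.02 m).
It fails at once if the mug is moved by more than 20 mm (distance of mug_center from where it was at the start of the episode above 0.02 m).
It also fails if it takes over 42 s, if anything falls off the work surface, if the arm or the gripper's body presses on something with over 40 N, if the wrist force passes 120 N, or if a joint passes its speed limit or range.

## Working session

There is one attempt and no reset: what is moved stays moved. The work goes in short steps, Python scripts to look and compute and a tool call to move; the robot and the scene stay as the last step left them, time stands still between calls to the robot, and variables do not carry over. Pictures are saved under pics/ and viewed, at most 10 in all, crops included, and the job is handed in when it is done.

Besides the shell and the picture viewer there is one more tool, called after "Call:" as name(argument=value, ...), one argument or row to a line, values as JSON. apply_moves: Moves the arm, as the interface text tells. Shifts and turns lie within -1 to 1; 1 stands for 0.8 m of shift or 45 degrees of turn. Its arguments: {"type":"object","properties":{"series":{"type":"array"},"jaw":{"type":"number"},"squeeze":{"type":"number"}},"required":["series"]}

```bash
mkdir -p pics; cat > h.py <<'E'
import numpy as np, cv2
from plant import ctrl
from scipy.spatial.transform import Rotation as R
def cam(name):
    c=ctrl.get_calibration(name)
    if 'hand_eye' in c:
        s=ctrl.get_state(); T=np.eye(4); T[:3,:3]=R.from_quat(s['tcp_rot']).as_matrix(); T[:3,3]=s['eef_pos']
        T=T@np.array(c['hand_eye'])
    else:
        T=np.eye(4); T[:3,:3]=R.from_quat(c['orientation']).as_matrix(); T[:3,3]=c['xyz']
    return c,T
def toz(cT,uv,z):
    c,T=cT; d=T[:3,:3]@np.array([(uv[0]-c['cx'])/c['fx'],-(uv[1]-c['cy'])/c['fy'],-1.]); return T[:3,3]+d*(z-T[2,3])/d[2]
def proj(cT,P):
    c,T=cT; p=(np.atleast_2d(P)-T[:3,3])@T[:3,:3]; return np.c_[c['cx']+c['fx']*p[:,0]/-p[:,2], c['cy']-c['fy']*p[:,1]/-p[:,2]]
def save(im,f): cv2.imwrite(f,im[...,::-1])
E
python3 - <<'E'
from h import *
ims=[]
for n in ('scene','side','wrist'):
    cT=cam(n); im=ctrl.read_camera(n); ims.append(im); save(im,f'pics/{n}0.png'); print(n,cT[0],cT[1][:3,3].round(3))
    if n!='wrist':
        for t in ('stamp_handle','stamp','clipboard','seal_center','stapler_center','mug_center'):
            for d in ctrl.boxes_of(t,n):
                uv=np.array(d['xy'])*[512,384]; print(t,round(d['p'],2),uv.round(),toz(cT,uv,.004 if t=='clipboard' else .05).round(3))
save(cv2.resize(ims[0],(800,600)),'pics/s0b.png');save(cv2.resize(ims[1],(800,600)),'pics/d0b.png')
E
```

```text
scene {'fx': 447.850991147129, 'fy': 447.850991147129, 'cx': 254.570572500387, 'cy': 185.5550953938154, 'xyz': array([1.23454515, 0.85996724, 1.09312857]), 'orientation': array([0.11938445, 0.36558655, 0.88103942, 0.27543305])} [1.235 0.86  1.093]
stamp_handle 0.83 [211. 159.] [ 0.674 -0.193  0.05 ]
stamp_handle 0.79 [174. 167.] [ 0.802 -0.227  0.05 ]
stamp_handle 0.65 [218. 126.] [ 0.555 -0.341  0.05 ]
stamp_handle 0.62 [259. 132.] [ 0.445 -0.222  0.05 ]
stamp 0.87 [175. 173.] [ 0.812 -0.199  0.05 ]
stamp 0.71 [215. 165.] [ 0.679 -0.156  0.05 ]
stamp 0.54 [263. 137.] [ 0.451 -0.191  0.05 ]
stamp 0.53 [219. 135.] [ 0.579 -0.291  0.05 ]
clipboard 0.87 [269. 199.] [0.594 0.046 0.004]
seal_center 0.64 [345. 233.] [0.517 0.32  0.05 ]
stapler_center 0.63 [371. 277.] [0.565 0.477 0.05 ]
mug_center 0.91 [206. 102.] [ 0.512 -0.504  0.05 ]
side {'fx': 366.8254916056142, 'fy': 366.8254916056142, 'cx': 262.4434554323375, 'cy': 187.0629580096634, 'xyz': array([ 0.28120606, -0.55588019,  0.87430685]), 'orientation': array([ 0.32791838, -0.0883315 , -0.26841146,  0.9014557 ])} [ 0.281 -0.556  0.87
[... 372 characters left out ...]
8.] [ 0.571 -0.299  0.05 ]
clipboard 0.91 [243. 207.] [0.57  0.027 0.004]
seal_center 0.51 [176. 157.] [0.48 0.28 0.05]
stapler_center 0.9 [170. 122.] [0.532 0.446 0.05 ]
mug_center 0.8 [354. 368.] [ 0.534 -0.485  0.05 ]
wrist {'fx': 271.0357592937986, 'fy': 271.0357592937986, 'cx': 256.6261242840452, 'cy': 192.083823636991, 'hand_eye': array([[-1.82134656e-04,  9.66401226e-01,  2.57038200e-01,
         6.48872666e-02],
       [ 9.99999897e-01,  6.93854422e-05,  4.47717344e-04,
         9.71387570e-04],
       [ 4.14839881e-04,  2.57038255e-01, -9.66401140e-01,
        -1.23255076e-01],
       [ 0.00000000e+00,  0.00000000e+00,  0.00000000e+00,
         1.00000000e+00]])} [0.212 0.645 0.374]
```

View pics/s0b.png

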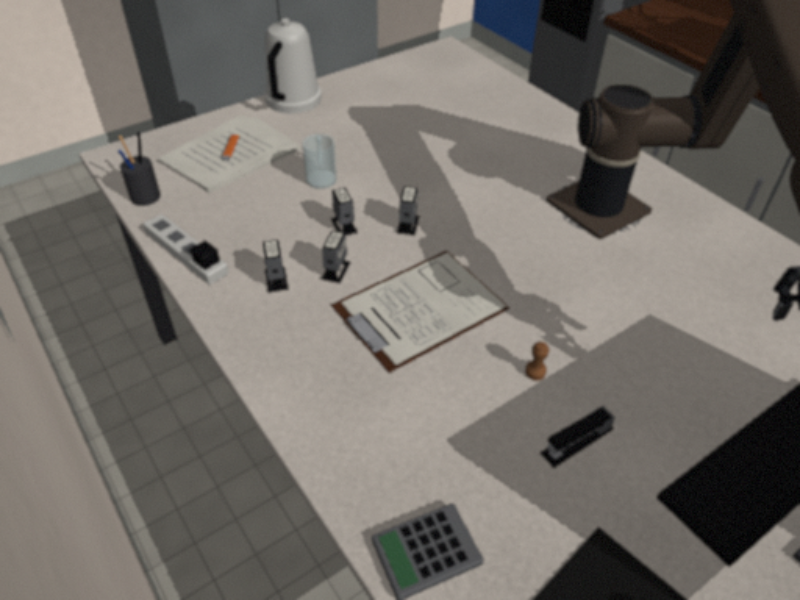

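View pics/d0b.png

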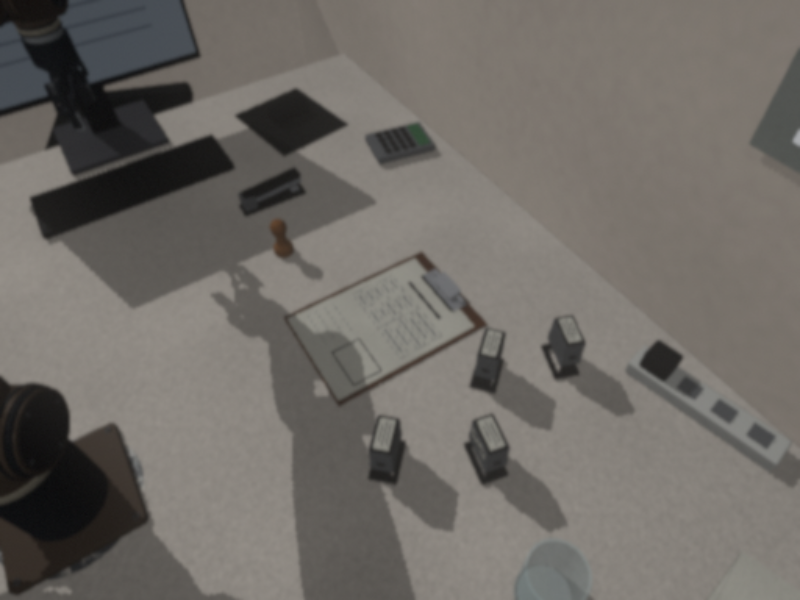

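Four look-alike stamps show. The target is the one farthest right, at about (343,210) in the scene view and (488,447) in the side view of the 800-px pictures, next to the mug. The printed box is at about (357,360) in the side view.

```bash
python3 - <<'E'
from h import *
s=ctrl.get_state(); print(s['eef_pos'],R.from_quat(s['tcp_rot']).as_matrix().round(3),s['time'])
S,D=cam('scene'),cam('side'); k=.64
print('box',toz(D,np.array([357,360])*k,.004),toz(S,np.array([440,276])*k,.004))
print('stamp handle z.065',toz(D,(312,284),.065),toz(S,(218,126),.065))
for z in (0.0,.096): print(toz(D,np.array([489,426 if z else 466])*k,z),toz(S,np.array([342,192 if z else 228])*k,z))
print('form corners side',[toz(D,np.array(p)*k,.004).round(3) for p in ((287,319),(340,402),(485,324),(421,254))])
E
```

```text
[0.27075666 0.61830534 0.25036381] [[-0.916  0.401  0.   ]
 [ 0.401  0.916  0.   ]
 [ 0.     0.    -1.   ]] 0.75
box [ 0.49501782 -0.02098995  0.004     ] [ 0.49348815 -0.01737238  0.004     ]
stamp handle z.065 [ 0.57058269 -0.29662621  0.065     ] [ 0.56472344 -0.32298067  0.065     ]
[ 0.57279284 -0.30682989  0.        ] [ 0.58478222 -0.29003566  0.        ]
[ 0.57847534 -0.28563347  0.096     ] [ 0.57237625 -0.30152859  0.096     ]
form corners side [array([0.429, 0.134, 0.004]), array([ 0.429, -0.079,  0.004]), array([ 0.736, -0.084,  0.004]), array([0.736, 0.134, 0.004])]
```

Call:
apply_moves(
  series=[
    [0.28,-0.74,0,0,0,-1],
    [0.28,-0.74,0,0,0,-1],
    [0.28,-0.74,0,0,0,-1],
    [0.28,-0.74,0,0,0,-1],
    [0.28,-0.74,0,0,0,-1],
    [0.28,-0.74,0,0,0,-1],
    [0.28,-0.74,0,0,0,-1],
    [0.28,-0.74,0,0,0,-1],
    [0.28,-0.74,0,0,0,-1],
    [0.28,-0.74,0,0,0,-1],
    [0.28,-0.74,0,0,0,-1],
    [0.28,-0.74,0,0,0,-1],
  ],
  jaw=1,
)

```text
time: 2.25
eef_pos: [0.4947, 0.0262, 0.2502]
tcp_rot: [0.564, 0.825, 0.0, -0.0]
contact_force: [1.1, 0.2, 0.3]
opening: 0.999
finger_force: 0.0
```

Call:
apply_moves(
  series=[
    [0,0,-0.1,0,0,-0.476],
    [0,0,-0.1,0,0,-0.476],
    [0,0,-0.1,0,0,-0.476],
    [0,0,-0.1,0,0,-0.476],
  ],
)

```text
time: 2.75
eef_pos: [0.4954, 0.0273, 0.1717]
tcp_rot: [0.706, 0.708, 0.001, 0.001]
contact_force: [0.1, 0.6, 0.3]
opening: 1.001
finger_force: 0.0
```

```bash
python3 - <<'E'
from h import *
s=ctrl.get_state(); print(s['eef_pos'],s['tcp_rot'],s['time'],s['qpos'])
W=cam('wrist'); im=ctrl.read_camera('wrist'); cv2.imwrite('pics/w1.png',im[...,::-1])
np.save('w1T.npy',W[1])
print(proj(W,[[.495,-.02,.004],[.575,-.298,.05]]))
save(cv2.resize(im,(800,600)),'pics/w1b.png')
E
```

```text
[0.49541441 0.02731362 0.17173716] [0.70596383 0.70824691 0.00075504 0.00090219] 2.75 [-1.49780354e-01 -3.14794921e-02  2.07907442e+00  1.66494829e-04
  1.09164948e+00 -1.53085697e-01]
[[255.54029428 222.03690176]
 [319.18075681 444.76683561]]
```

View pics/w1b.png

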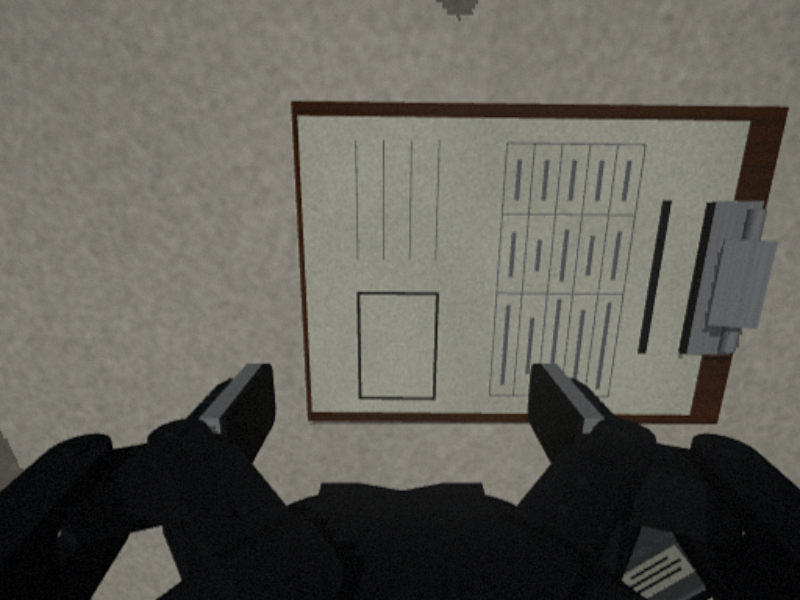

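```bash
cat > box.py <<'E'
from h import *
def box(im,W,guess):
    g=cv2.cvtColor(im,cv2.COLOR_RGB2GRAY)
    # sample edges: min gray across lines, fit each side, in the plane
    c=np.array(guess,float); out=[]
    for i in range(4):
        a,b=c[i],c[(i+1)%4]; n=np.array([-(b-a)[1],(b-a)[0]])/np.linalg.norm(b-a); pts=[]
        for t in np.linspace(.15,.85,25):
            o=np.arange(-4,4.01,.25); q=(a+(b-a)*t+o[:,None]*n).astype(np.float32)
            v=cv2.remap(g,q[:,:1],q[:,1:],cv2.INTER_LINEAR).ravel().astype(float); w=np.clip(v.max()-v-.5*(v.max()-v.min()),0,None)
            pts.append(q.T@w/w.sum())
        P=np.array([toz(W,p,.004)[:2] for p in pts]).astype(np.float32)
        vx,vy,x,y=cv2.fitLine(P,cv2.DIST_HUBER,0,.001,.001).ravel(); out.append((np.array([vx,vy]),np.array([x,y])))
    cs=[]
    for i in range(4):
        (d1,p1),(d2,p2)=out[i],out[(i+1)%4]; t=np.linalg.solve(np.c_[d1,-d2],p2-p1); cs.append(p1+d1*t[0])
    return np.array(cs)
E
python3 - <<'E'
from box import *
im=cv2.imread('pics/w1.png')[...,::-1].copy(); W=(ctrl.get_calibration('wrist'),np.load('w1T.npy'))
c=box(im,W,np.array([(358,293),(438,293),(435,399),(360,398)])*.64)
print(c.round(4),c.mean(0)); e=[c[(i+1)%4]-c[i] for i in range(4)]
print([np.linalg.norm(v).round(4) for v in e],[np.degrees(np.arctan2(v[1],v[0])).round(2) for v in e])
E
```

```text
[[ 0.5214  0.0208]
 [ 0.5209 -0.0613]
 [ 0.4649 -0.0605]
 [ 0.4655  0.0213]] [ 0.4931729  -0.01992633]
[np.float32(0.0821), np.float32(0.056), np.float32(0.0818), np.float32(0.0559)] [np.float32(-90.36), np.float32(179.15), np.float32(89.55), np.float32(-0.5)]
```

Call:
apply_moves(
  series=[
    [0.1,-0.32,0.04,0,0,0],
    [0.1,-0.32,0.04,0,0,0],
    [0.1,-0.32,0.04,0,0,0],
    [0.1,-0.32,0.04,0,0,0],
    [0.1,-0.32,0.04,0,0,0],
    [0.1,-0.32,0.04,0,0,0],
  ],
)

```text
time: 3.55
eef_pos: [0.5752, -0.2304, 0.2034]
tcp_rot: [0.708, 0.706, 0.0, 0.001]
contact_force: [0.1, 0.5, -0.5]
opening: 1.0
finger_force: 0.0
```

```bash
python3 - <<'E'
from h import *
s=ctrl.get_state(); print(s['eef_pos'],s['time'])
W=cam('wrist'); im=ctrl.read_camera('wrist'); cv2.imwrite('pics/w2.png',im[...,::-1]); np.save('w2T.npy',W[1])
for d in ctrl.boxes_of('stamp','wrist')+ctrl.boxes_of('stamp_handle','wrist'): print(d['p'],np.array(d['xy'])*[800,600])
save(cv2.resize(im,(800,600)),'pics/w2b.png')
E
```

```text
[ 0.57523728 -0.23043517  0.20335582] 3.55
0.92 [198.56 260.34]
0.74 [402.8  382.68]
0.68 [564.4  190.14]
0.73 [397.36 391.08]
0.69 [747.84 275.64]
0.61 [184.72 264.54]
0.57 [574.4  188.28]
```

View pics/w2b.png

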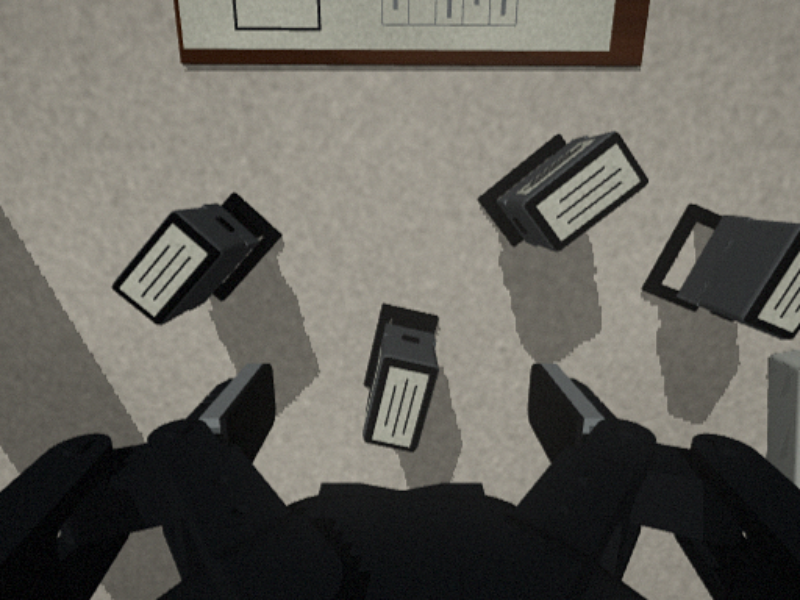

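The target stamp is at about (400,400) in the 800-px wrist picture. Its top outline corners are (378,357), (438,367), (416,450) and (364,441).

```bash
python3 - <<'E'
from h import *
im=cv2.imread('pics/w2.png'); W=(ctrl.get_calibration('wrist'),np.load('w2T.npy'))
c=np.array([toz(W,np.array(p)*.64,.096)[:2] for p in ((380,358),(437,367),(416,450),(364,441))])
e=[c[(i+1)%4]-c[i] for i in range(4)]
print(c.round(4),c.mean(0),[np.linalg.norm(v).round(4) for v in e],[np.degrees(np.arctan2(v[1],v[0])).round(1) for v in e])
# predicted outline check
g=[toz(W,np.array(p)*.64,0.007)[:2].round(4) for p in ((385,304),(438,316))]; print('foot back-left corners',g)
o=cv2.resize(im[170:300,210:310],None,fx=6,fy=4.6*6/4.6)[:600]
m=c.mean(0); a=np.radians(-10)
for yaw,col in ((-8,(0,0,255)),(-11,(0,255,0))):
    r=np.radians(yaw); M=np.array([[np.cos(r),-np.sin(r)],[np.sin(r),np.cos(r)]])
    for (hx,hy,z) in ((.018,.031,.096),(.023,.036,.007)):
        P=np.array([[hx,hy],[hx,-hy],[-hx,-hy],[-hx,hy]])@M.T+m
        q=(proj(W,np.c_[P,[z]*4])-[209.5,169.5])*6
        cv2.polylines(o,[q.astype(int)],True,col,1)
cv2.imwrite('pics/w2c.png',o)
E
```

```text
[[ 0.5634 -0.2611]
 [ 0.5969 -0.2669]
 [ 0.5849 -0.3227]
 [ 0.5527 -0.3163]] [ 0.57445234 -0.29176119] [np.float64(0.034), np.float64(0.0571), np.float64(0.0329), np.float64(0.0562)] [np.float64(-9.8), np.float64(-102.1), np.float64(168.7), np.float64(79.0)]
foot back-left corners [array([ 0.5632, -0.253 ]), array([ 0.6049, -0.2629])]
```

View pics/w2c.png

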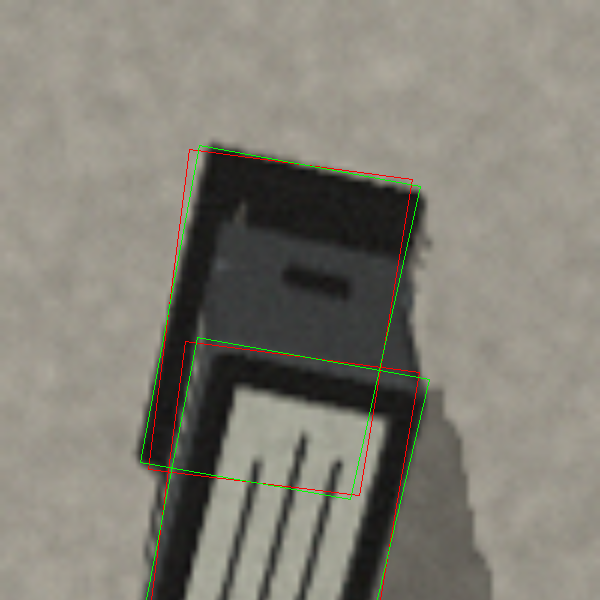

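Call:
apply_moves(
  series=[
    [0,-0.077,0,0,0,-0.25],
    [0,-0.077,0,0,0,-0.25],
    [0,-0.077,0,0,0,-0.25],
    [0,-0.077,-0.05,0,0,-0.25],
    [0,-0.077,-0.1,0,0,-0.25],
    [0,-0.077,-0.14,0,0,-0.25],
    [0,-0.077,-0.157,0,0,-0.25],
    [0,-0.077,-0.157,0,0,-0.25],
    [0,-0.077,-0.157,0,0,-0.25],
  ],
)

```text
time: 4.82
eef_pos: [0.5759, -0.2915, 0.0787]
tcp_rot: [0.773, 0.634, 0.0, 0.002]
contact_force: [0.2, -0.7, -0.2]
opening: 0.999
finger_force: 0.0
```

```bash
python3 - <<'E'
from h import *
s=ctrl.get_state(); print(s['eef_pos'],s['contact_force'],R.from_quat(s['tcp_rot']).as_matrix()[:,1])
W=cam('wrist'); im=ctrl.read_camera('wrist'); cv2.imwrite('pics/w3.png',im[...,::-1]); np.save('w3T.npy',W[1])
save(cv2.resize(im,(800,600)),'pics/w3b.png')
E
```

```text
[ 0.57588594 -0.29153526  0.07868416] [ 0.20436468 -0.66781196 -0.2220463 ] [ 0.98068869 -0.1955542   0.00287266]
```

View pics/w3b.png

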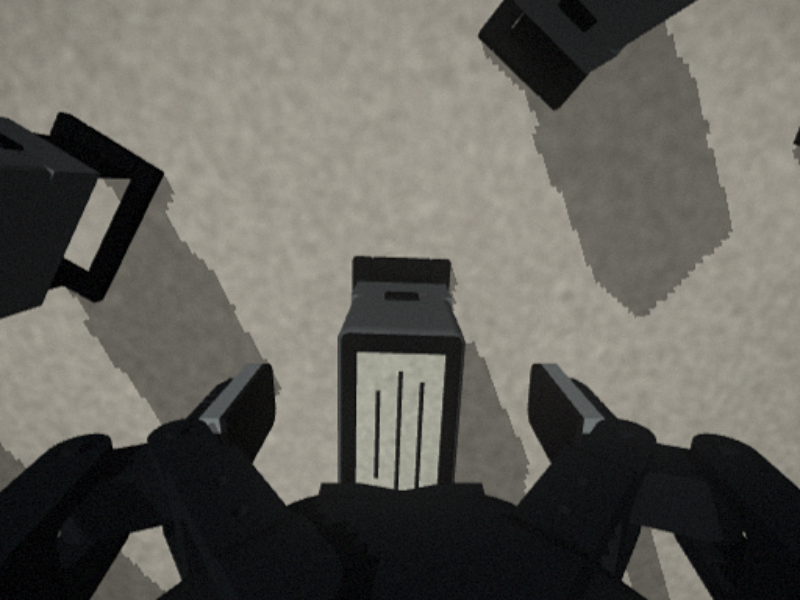

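The stamp sits centred between the pads and square to them (columns 340–462, pads at 272 and 530). I'll grip and lift.

Call:
apply_moves(
  series=[
    [0,0,0,0,0,0],
    [0,0,0,0,0,0],
    [0,0,0,0,0,0],
    [0,0,0,0,0,0],
    [0,0,0,0,0,0],
    [0,0,0,0,0,0],
  ],
  jaw=0,
  squeeze=80,
)

```text
time: 5.62
eef_pos: [0.5749, -0.2915, 0.0773]
tcp_rot: [0.773, 0.634, 0.0, 0.0]
contact_force: [-0.7, 1.3, 4.6]
opening: 0.413
finger_force: 78.8
```

```bash
python3 - <<'E'
from h import *
s=ctrl.get_state(); print({k:np.round(s[k],3) for k in ('eef_pos','contact_force','opening','finger_force','time')})
W=cam('wrist'); T=W[1]; tp=np.array(s['eef_pos']); RR=R.from_quat(s['tcp_rot']).as_matrix()
W3=(W[0],np.load('w3T.npy'))
for uv,z in (((402,258),.007),((402,334),.096)): print('w3 tool x',RR[:,0]@(toz(W3,np.array(uv)*.64,z)-tp))
E
```

```text
{'eef_pos': array([ 0.575, -0.291,  0.077]), 'contact_force': array([-0.728,  1.333,  4.563]), 'opening': np.float64(0.413), 'finger_force': np.float64(78.803), 'time': np.float64(5.625)}
w3 tool x 0.03423418835327799
w3 tool x 0.02858852776168147
```

Call:
apply_moves(
  series=[
    [0,0,0.02,0,0,0],
    [0,0,0.05,0,0,0],
    [0,0,0.1,0,0,0],
    [0,0,0.15,0,0,0],
    [0,0,0.15,0,0,0],
  ],
)

```text
time: 6.25
eef_pos: [0.5767, -0.2926, 0.2018]
tcp_rot: [0.773, 0.634, 0.001, 0.004]
contact_force: [-0.3, -0.1, -1.0]
opening: 0.414
finger_force: 79.2
```

```bash
python3 - <<'E'
from h import *
s=ctrl.get_state(); print({k:np.round(s[k],4) for k in ('eef_pos','tcp_rot','contact_force','opening','finger_force','time','qpos')})
W=cam('wrist'); im=ctrl.read_camera('wrist'); cv2.imwrite('pics/w4.png',im[...,::-1]); np.save('w4T.npy',W[1])
b=im[130:330,180:330]
D=ctrl.read_camera('side');np.save('side4.npy',D)
p=proj(cam('side'),[s['eef_pos']])[0].astype(int); d=D[p[1]-60:p[1]+60,p[0]-50:p[0]+50]
o=np.hstack([cv2.resize(b,(420,560)),cv2.resize(d,(380,560))]); save(o,'pics/w4b.png')
E
```

```text
{'eef_pos': array([ 0.5767, -0.2926,  0.2018]), 'tcp_rot': array([0.7734, 0.6339, 0.0012, 0.0044]), 'contact_force': array([-0.3348, -0.0697, -1.0475]), 'opening': np.float64(0.4137), 'finger_force': np.float64(79.2375), 'time': np.float64(6.25), 'qpos': array([-6.2620e-01,  2.6200e-01,  1.6977e+00,  1.0000e-04,  1.1727e+00,
       -4.2880e-01])}
```

View pics/w4b.png

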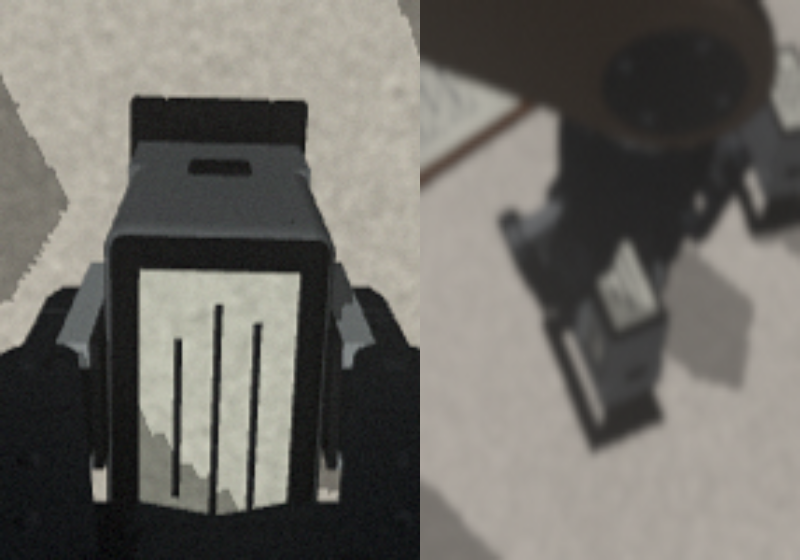

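```bash
python3 - <<'E'
from h import *
s=ctrl.get_state(); W=(ctrl.get_calibration('wrist'),np.load('w4T.npy')); tp=np.array([.5767,-.2926,.2018]); RR=R.from_quat([0.7734,0.6339,0.0012,0.0044]).as_matrix()
# pixels in full image from crop; planes in tool frame
H=np.array(W[0]['hand_eye']);c=W[0]
def tool(uv,z):
    d=H[:3,:3]@np.array([(uv[0]-c['cx'])/c['fx'],-(uv[1]-c['cy'])/c['fy'],-1]); return H[:3,3]+d*(z-H[2,3])/d[2]
f=lambda u,v:(180+u/2.8,130+v/2.8)
for n,u,v,z in (('footL',131,97,.0703),('footR',308,100,.0703),('topL',107,237,-.0187),('topR',333,240,-.0187)): print(n,tool(f(u,v),z).round(4))
E
```

```text
footL [ 0.0347 -0.0212  0.0703]
footR [0.034  0.0243 0.0703]
topL [ 0.0285 -0.0154 -0.0187]
topR [ 0.0281  0.0176 -0.0187]
```

Call:
apply_moves(
  series=[
    [-0.02,0.07,0,0,0,0.05],
    [-0.05,0.14,0,0,0,0.12],
    [-0.07,0.21,0,0,0,0.18],
    [-0.09,0.28,0,0,0,0.24],
    [-0.105,0.343,0,0,0,0.24],
    [-0.105,0.343,0,0,0,0.24],
    [-0.105,0.343,-0.06,0,0,0.24],
    [-0.105,0.343,-0.09,0,0,0.24],
    [-0.105,0.343,-0.11,0,0,0.24],
    [-0.105,0.343,-0.11,0,0,0.24],
    [-0.105,0.343,-0.11,0,0,0.24],
    [-0.105,0.343,-0.11,0,0,0.24],
  ],
)

```text
time: 7.85
eef_pos: [0.4917, -0.0172, 0.11]
tcp_rot: [0.71, 0.704, 0.001, 0.001]
contact_force: [0.2, -0.3, -0.3]
opening: 0.411
finger_force: 79.4
```

```bash
python3 - <<'E'
from h import *
s=ctrl.get_state(); M=R.from_quat(s['tcp_rot']).as_matrix(); print({k:np.round(s[k],4) for k in ('eef_pos','contact_force','finger_force','time')},M.round(4))
W=cam('wrist'); im=ctrl.read_camera('wrist'); cv2.imwrite('pics/w5.png',im[...,::-1]); np.save('w5T.npy',W[1])
p=s['eef_pos']+M@[-.0017,.0014,0]; print('stamp',p,'err',p[:2]-[.4932,-.0199],'yaw',np.degrees(np.arctan2(M[1,1],M[0,1])))
save(cv2.resize(im[80:330,140:400],(624,600)),'pics/w5b.png')
E
```

```text
{'eef_pos': array([ 0.4917, -0.0172,  0.11  ]), 'contact_force': array([ 0.1845, -0.2644, -0.2839]), 'finger_force': np.float64(79.3954), 'time': np.float64(7.85)} [[ 9.2e-03  1.0e+00  2.5e-03]
 [ 1.0e+00 -9.2e-03 -6.0e-04]
 [-6.0e-04  2.5e-03 -1.0e+00]]
stamp [ 0.49311804 -0.01895594  0.11001813] err [-8.19648900e-05  9.44061874e-04] yaw -0.5260948188854914
```

View pics/w5b.png

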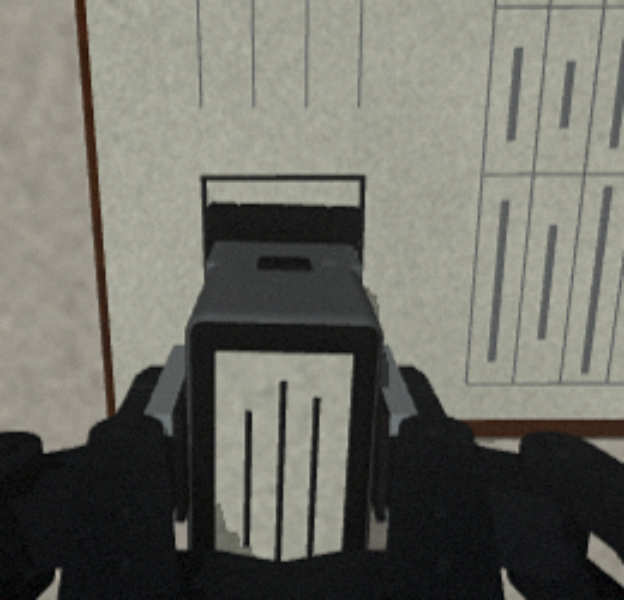

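The stamp hangs over the box, square to it: foot columns 205–363 against box columns 203–365 in the crop. I'll lower it to the paper and part of the stroke.

Call:
apply_moves(
  series=[
    [0,-0.0012,-0.012,0,0,0],
    [0,-0.0012,-0.022,0,0,0],
    [0,-0.0012,-0.03,0,0,0],
    [0,-0.0012,-0.034,0,0,0],
    [0,-0.0012,-0.038,0,0,0],
    [0,-0.0012,-0.042,0,0,0],
    [0,-0.0012,-0.045,0,0,0],
    [0,-0.0012,-0.048,0,0,0],
    [0,-0.0012,-0.048,0,0,0],
    [0,-0.0012,-0.048,0,0,0],
  ],
)

```text
time: 9.15
eef_pos: [0.4903, -0.0177, 0.0713]
tcp_rot: [0.71, 0.704, -0.001, -0.001]
contact_force: [-6.4, 1.0, 7.4]
opening: 0.412
finger_force: 80.5
```

```bash
python3 - <<'E'
from h import *
s=ctrl.get_state(); M=R.from_quat(s['tcp_rot']).as_matrix(); print({k:np.round(s[k],4) for k in ('eef_pos','contact_force','finger_force','time')},M.round(4))
W=cam('wrist'); im=ctrl.read_camera('wrist'); cv2.imwrite('pics/w6.png',im[...,::-1]); np.save('w6T.npy',W[1])
p=s['eef_pos']+M@[-.0017,.0014,0]; print('stamp',p,'err',p[:2]-[.4932,-.0199])
a=np.radians(-.5);A=np.array([[np.cos(a),-np.sin(a)],[np.sin(a),np.cos(a)]])
q=np.array([[.028,.041],[.028,-.041],[-.028,-.041],[-.028,.041]])@A.T+[.4932,-.0199]
print(proj(W,np.c_[q,[.004]*4]).round(1))
save(cv2.resize(im[80:330,140:400],(624,600)),'pics/w6b.png')
E
```

```text
{'eef_pos': array([ 0.4903, -0.0177,  0.0713]), 'contact_force': array([-6.3992,  1.0054,  7.422 ]), 'finger_force': np.float64(80.5175), 'time': np.float64(9.15)} [[ 8.9e-03  1.0e+00 -2.8e-03]
 [ 1.0e+00 -8.9e-03  5.0e-04]
 [ 4.0e-04 -2.8e-03 -1.0e+00]]
stamp [ 0.49164724 -0.01941349  0.07131818] err [-0.00155276  0.00048651]
[[300.3 159.5]
 [295.9 264. ]
 [224.4 263.9]
 [220.8 159.5]]
```

View pics/w6b.png

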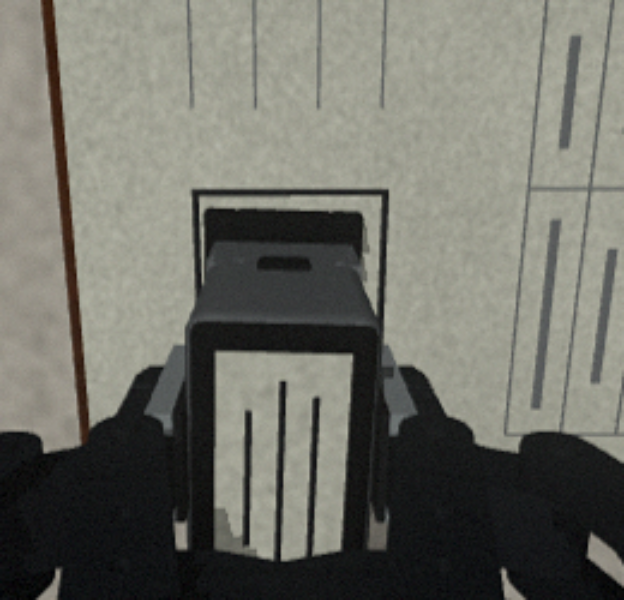

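The foot stands inside the box: foot columns 205–362 against box columns 193–388, so it sits about 2 mm towards the robot, well within tolerance. I'll keep pressing.

Call:
apply_moves(
  series=[
    [0,0,-0.004,0,0,0],
    [0,0,-0.008,0,0,0],
    [0,0,-0.011,0,0,0],
    [0,0,-0.014,0,0,0],
    [0,0,-0.014,0,0,0],
  ],
)

```text
time: 9.82
eef_pos: [0.4904, -0.0177, 0.0606]
tcp_rot: [0.71, 0.704, -0.001, -0.001]
contact_force: [-7.1, 1.1, 12.8]
opening: 0.417
finger_force: 81.2
```

Call:
apply_moves(
  series=[
    [0,0,-0.002,0,0,0],
    [0,0,-0.004,0,0,0],
    [0,0,-0.004,0,0,0],
  ],
)

```text
time: 10.2
eef_pos: [0.4904, -0.0177, 0.0577]
tcp_rot: [0.71, 0.704, -0.001, -0.001]
contact_force: [-8.4, 2.1, 13.2]
opening: 0.409
finger_force: 81.3
```

Call:
apply_moves(
  series=[
    [0,0,-0.0015,0,0,0],
    [0,0,-0.0025,0,0,0],
    [0,0,-0.0025,0,0,0],
  ],
)

```text
time: 10.58
eef_pos: [0.4905, -0.0177, 0.0573]
tcp_rot: [0.71, 0.704, -0.001, -0.002]
contact_force: [-11.4, 1.2, 24.6]
opening: 0.412
finger_force: 82.5
```

Call:
apply_moves(
  series=[
    [0,0,-0.0015,0,0,0],
    [0,0,-0.0015,0,0,0],
  ],
)

```text
time: 10.82
eef_pos: [0.4906, -0.0177, 0.0572]
tcp_rot: [0.71, 0.704, -0.002, -0.002]
contact_force: [-16.0, 2.4, 31.6]
opening: 0.418
finger_force: 83.5
```

```bash
python3 - <<'E'
from h import *
s=ctrl.get_state(); print(s['eef_pos'],s['contact_force'],s['dq'].round(4) if hasattr(s['dq'],'round') else s['dq'])
im=ctrl.read_camera('wrist'); d=ctrl.read_camera('side'); p=proj(cam('side'),[[.493,-.02,.04]])[0].astype(int)
save(np.hstack([cv2.resize(im[120:320,180:330],(420,560)),cv2.resize(d[p[1]-60:p[1]+60,p[0]-40:p[0]+40],(373,560))]),'pics/w7.png')
s=ctrl.get_state(); print(s['eef_pos'],s['contact_force'],s['finger_force'])
E
```

```text
[ 0.49057402 -0.01770525  0.05721662] [-15.97665633   2.42103237  31.61555486] [-0.0001 -0.0004  0.0014  0.001  -0.0019 -0.0008]
[ 0.49059832 -0.01769801  0.05725111] [-16.32109349   2.76929083  31.09507432] 83.4912657737732
```

View pics/w7.png

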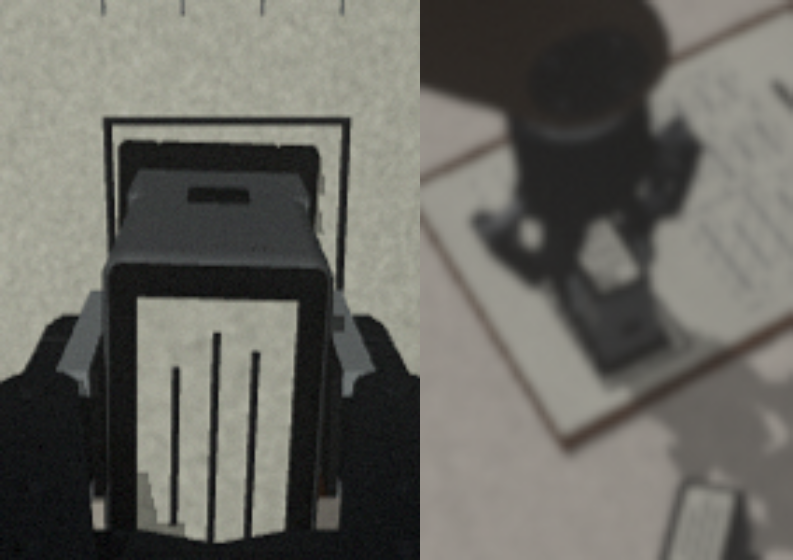

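```bash
python3 -c "
from plant import ctrl
print(ctrl.sign_off())"
```

```text
the job is handed in; nothing more can be done
None
```

I handed the job in with the stamp standing square in the printed box, about 2 mm off centre, label side towards the form's bottom edge, and its handle held pressed at the hard stop with about 31 N; the hand-in returned no verdict.

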